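# Load the round reference and hold the reader's shutter open

## Task

Lift the round reference holder out of the white bin (leave its square neighbour there) and seat it fully, upright, in the round well of the optical reader. Then pull the reader's spring-return shutter knob out until the slide's pointer is in line with the small index block, and keep it there for the reading: the job ends with the gripper still holding the shutter against its spring, so finish without letting go. Leave everything else on the bench where it stands.

Things in the scene. Friction and masses are not known exactly. Their poses are not given: they have to be found in the camera images.
- reader: Optical reader, fixed, yaw varies. Origin: centre of its underside on the bench; +y towards its measuring head. Dark slab 240 (x) x 300 (y), top at z 30 mm. Head: black block, x -105 to 105, y 25 to 145, top at z 120 mm, with a round turret 64 wide to z 142 mm at x 55, y 90. The open deck (y below 25) carries the sample well's plate and the shutter's rail.
- well_floor (a point): Centre of the floor of the round sample well, at reader x 55, y -45, z 38 mm. The well is 45 mm wide and 14 mm deep, its mouth at z 52 mm, in an 80 mm square aluminium plate; axes as the reader's.
- shutter: Spring-return slide with upright black knob, 20 mm in diameter from 26 to 54 mm above the origin, on a steel carriage 24 x 30 x 10 mm. Axes as the reader's; origin under the carriage, shut at reader x -55, y -35, z 35 mm. Pulls out along the reader's -y, up to 75 mm; springs back with 4.8 N plus 0.12 N per mm. Take the knob from above; the head's face is 60 mm away when shut.
- knob_mid (a point): Point on the knob's axis, 42 mm above the shutter's origin, reader z 77 mm: 12 mm below the knob's top. Moves with the shutter.
- pointer_tip (a point): Tip of the shutter's pointer, a steel fin 3 mm wide (along y) that sticks out of the carriage towards the reader's +x at 5 mm above the shutter's origin; the tip is 26 mm from the knob's axis in x, at the knob's own y. Moves with the shutter.
- index: Index block, the mark: fixed aluminium block 18 (x) x 10 (y) x 12 mm high, between the shutter's rail and the well. Origin: centre of its underside, at reader x -18, z 34 mm, y varying (30 to 60 mm from the shut pointer); axes as the reader's. The pointer, passing 2 mm clear of it, is in line when its tip is at the block's middle along the reader's y.
- bin: White open bin, fixed, 160 (x) x 240 (y) mm, 42 mm high, walls and floor 5 mm. Origin: centre of its underside on the bench; yaw varies. Holds the round and the square holder, one in each y half, which is where varies.
- round_holder: Round aluminium reference holder standing in the bin: a disc foot 40 mm in diameter, 22 mm high, with a round upright stem 16 mm in diameter up to 60 mm. About 140 g. Origin: centre of its underside, z up the stem. In the well it stands on the well's floor.
- square_holder: Its neighbour in the bin, to be left: same height and stem, but a square foot 40 x 40 mm. Origin: centre of its underside.
- tip_box: Bystander: yellow closed tip box 60 x 90 x 45 mm high, origin under its centre.
- big_bottle: Bystander: glass bottle with blue cap, 80 mm wide, 150 mm high, origin under its centre.
- small_bottle: Bystander: amber jar 54 mm wide, 100 mm high, origin under its centre.
- white_box: Bystander: small cardboard box 70 x 100 x 40 mm high, origin under its centre.
- well_plate: Bystander: white flat well plate 86 x 128 x 15 mm, origin under its centre.
- pen: Bystander: marker pen, 130 mm long, 13 mm thick, along its y, lying on the bench.
- tube_rack: Bystander, fixed: blue rack of capped tubes 100 x 140 mm, 108 mm high, origin under its centre.
Mind the look-alikes: they are no part of the job. Leave any black or turquoise look-alike of the round_holder alone.

How it is judged:
By the outcome, as a careful person would: the job done as asked, in the order asked, and still so for the second after the job is handed in, while the arm keeps its last pose, push and grip.
It also fails if it takes over 51 s, if anything falls off the work surface, if the arm or the gripper's body presses on something with over 40 N, if the wrist force passes 120 N, or if a joint passes its speed limit or range.

## Robot

A 7-joint arm with a two-finger parallel gripper is mounted at the origin on the work surface. World frame = base frame: x ahead of the robot, y to its left, z up, the work surface at z = 0. Lengths are in m, angles in degrees, forces in N, time in s.
With the tool pointing down it reaches from about 0.4 to 0.925 m from the base axis. Payload 4.1 kg.
Tool frame: the origin (TCP) lies on the centre line of the jaws, within the pads' length; the fingertips stand 25 mm ahead of it and the grasp point (between the pads) lies 6 mm ahead of it (ctrl.finger_overhang is the distance from the TCP to the fingertips, in m); z points along the fingers, y is the line along which they close (so a half turn about z gives the same grasp; the last joint's range is limited). The gripper opens to 85 mm and grips with 20 to 120 N. Pads are 22 mm wide; open, the fingers measure 114 mm over their backs; the gripper's body (76 mm by 85 mm) begins 54 mm behind the grasp point. The pads swing forward as they close: fully open they stand 13 mm farther back than shut.
Start: joints at [61.994, 22.827, 2.584, 88.041, -1.071, 69.15, -2.905], TCP at [0.247, -0.601, 0.256] pointing down, gripper open.
Joint ranges: [-161.44, 161.44], [-28.35, 127.94], [-78.24, 83.42], [0, 140.83], [-78.03, 258.03], [13.02, 114.36], [-168.23, 168.23]. Speed limits (degrees/s): [147.25, 147.25, 180, 180, 180, 180, 180].

## Interface

Orientations are given as a 3x3 rotation matrix whose columns are the frame's x, y, z axes.
In Python, from station import get_obs, cams, order, ctrl gives the robot as it stands.
- The arm moves only by the tool carry_out, never from a script. Its argument "motion" is a list of rows, each a list of 7 numbers: the shift along the tool's x, y, z each as a share of 3 cm, from -1 to 1, then the turn, a rotation vector about the tool's x, y, z each as a share of 5 degrees, from -1 to 1, then the finger opening in mm, from 0 to 85.4. A call has 1 to 8 rows; each row shifts and turns the commanded pose from where the row before left it, along the tool's axes as they then stand; what a row does not reach is not made up. A row lasts 1/10 s, in which the tool goes at most 50 mm and 8.59 degrees, less where a joint would pass 70% of its speed; a pose out of reach is approached as far as the arm can. A call with a number of a shift or a turn outside -1 to 1 is refused whole. A call with a gripper value outside its range is refused whole. The fingers move at their own pace and stop on an object; "squeeze" is the grip in N (left out, the last holds). Time passes only in rows, so rows that do not move let the fingers close. It gives the time, the measured TCP pose, the force, the opening and the grip force at its end, in the units of the state.
- get_obs(): the state, without advancing time (a new reading comes with each control period).
- cams.grab_frame(name): name is "side" or "top"; returns a dict with "img" (400x640x3 uint8, red, green, blue), "z_map" (400x640 float32, m along the optical axis (not along the pixel's ray), 0 where there is no reading), "camera_matrix" (3x3 intrinsics, pixels), "camera_from_world" (4x4, takes a point from world to camera coordinates). Camera axes: x right, y down, z forward; pixel columns grow to the right and rows downward; lengths in m; the calibration is good to about 2 mm. A picture is of the moment at which its call begins.
- order.job_done(): hands the job in; it is judged then, once.
The state is a dict: "t": time; "joints": joint angles; "dq": joint speeds; "joint_torque": joint torques, N m; "position": TCP position; "ee_rot": TCP orientation; "force": force on the tool from outside, world axes, zero at the start; "wrist_torque": the same for the moment, N m; "opening": finger opening in m; "grasp_force": force on a finger pad.
Only numpy, scipy, OpenCV 4.12 (cv2) and the standard library are available. Lean on these libraries where they do the work, as an engineer would, in place of code of your own. Each camera call takes 0.05 s, during which the arm holds its last target. There are 200 camera calls.

## Working session

There is one attempt and no reset: what is moved stays moved. The work goes in short steps, Python scripts to look and compute and a tool call to move; the robot and the scene stay as the last step left them, time stands still between calls to the robot, and variables do not carry over. Pictures are saved under pics/ and viewed, at most 10 in all, crops included, and the job is handed in when it is done.

Besides the shell and the picture viewer there is one more tool, called after "Call:" in YAML: its name, and indented under it one key for each argument. carry_out: Moves the arm, as the interface text tells. Its arguments: {"type":"object","properties":{"motion":{"type":"array","items":{"type":"array","items":{"type":"number"}}},"squeeze":{"type":"number"}},"required":["motion"]}

```bash
ls; mkdir -p pics
python3 - <<'E'
from station import get_obs,cams,order,ctrl
import cv2,numpy as np
for n in("top","side"):
    f=cams.grab_frame(n); cv2.imwrite(f"pics/{n}0.png",f["img"][:,:,::-1]); np.savez(f"{n}0.npz",**f)
    print(n,f["camera_matrix"].round(1).tolist(),f["camera_from_world"].round(3).tolist())
o=get_obs(); print(o["t"],o["position"],o["ee_rot"],o["opening"],ctrl.finger_overhang)
E
```

```text
pics
top [[401.1, 0.0, 327.3], [0.0, 401.1, 194.8], [0.0, 0.0, 1.0]] [[0.024, -1.0, 0.017, -0.007], [-0.994, -0.025, -0.104, 0.532], [0.104, -0.014, -0.994, 1.366], [0.0, 0.0, 0.0, 1.0]]
side [[435.4, 0.0, 318.0], [0.0, 435.4, 193.4], [0.0, 0.0, 1.0]] [[-0.859, -0.512, 0.0, 0.457], [-0.269, 0.452, -0.85, 0.181], [0.435, -0.731, -0.526, 1.104], [0.0, 0.0, 0.0, 1.0]]
0.1 [ 0.24680604 -0.60075952  0.25536882] [[ 9.24960192e-01  3.80063173e-01 -7.92048750e-04]
 [ 3.80063971e-01 -9.24958902e-01  1.55157090e-03]
 [-1.42917584e-04 -1.73617051e-03 -9.99998483e-01]] 0.0851287003897526 0.025
```

View pics/top0.png

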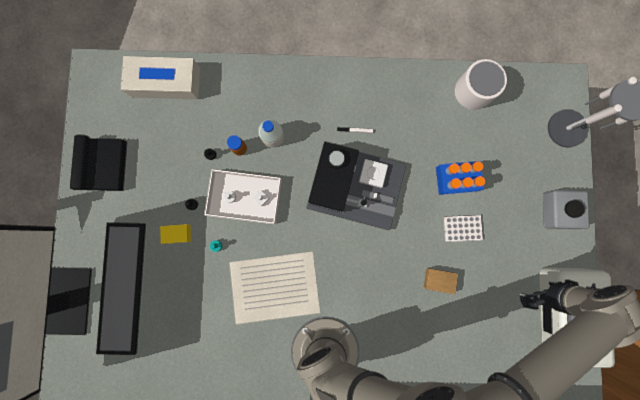

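View pics/side0.png

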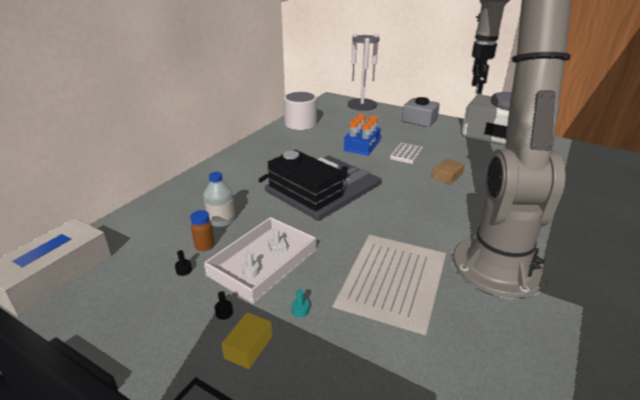

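The top view shows the reader at about (358,185) with its head to the left, the well near (375,172) and the knob near (364,203). The bin is at (243,196) with holders near (235,197) and (265,197). I'll enlarge both regions next.

```bash
cat > h.py <<'E'
import numpy as np,cv2
def load(n): return dict(np.load(f"{n}.npz"))
def ray(f,u,v,z):
    """pixel -> world point on plane z"""
    T=f["camera_from_world"];R=T[:3,:3];c=-R.T@T[:3,3]
    d=R.T@np.linalg.inv(f["camera_matrix"])@[u,v,1]
    return c+d*(z-c[2])/d[2]
def proj(f,p):
    T=f["camera_from_world"];q=f["camera_matrix"]@(T[:3,:3]@np.asarray(p)+T[:3,3]);return q[:2]/q[2]
def cloud(f):
    T=f["camera_from_world"];K=f["camera_matrix"];z=f["z_map"];v,u=np.indices(z.shape)
    P=np.stack([(u-K[0,2])/K[0,0]*z,(v-K[1,2])/K[1,1]*z,z],-1)
    P=(P-T[:3,3])@T[:3,:3]; P[z==0]=np.nan
    return P
E
python3 - <<'E'
from h import *
f=load("top0");im=f["img"][:,:,::-1]
a=cv2.resize(im[135:235,300:415],None,fx=5,fy=5,interpolation=cv2.INTER_CUBIC)[:, :]
cv2.imwrite("pics/readertop.png",a)
b=cv2.resize(im[160:230,195:295],None,fx=6,fy=6,interpolation=cv2.INTER_CUBIC)
cv2.imwrite("pics/bintop.png",b)
P=cloud(f)
# bench height check, reader slab/head footprint
print("bench z",np.nanmedian(P[300:320,200:225,2]))
def rect(mask,name):
    mask=cv2.morphologyEx(mask.astype(np.uint8),cv2.MORPH_OPEN,np.ones((3,3)))
    xy=P[mask>0][:,:2]; r=cv2.minAreaRect((xy*1000).astype(np.float32)); print(name,r,len(xy),np.nanmedian(P[mask>0][:,2]))
v,u=np.indices(P.shape[:2]);reg=(u>300)&(u<415)&(v>130)&(v<235)
z=P[...,2]
rect(reg&(z>.112)&(z<.128),"head")
rect(reg&(z>.135)&(z<.15),"turret")
rect(reg&(z>.02)&(z<.16),"reader all")
rect(reg&(z>.046)&(z<.058)&(u>345),"plate")
reg=(u>200)&(u<290)&(v>160)&(v<230)
rect(reg&(z>.034)&(z<.048),"bin rim")
rect(reg&(z>.02)&(z<.034),"feet")
E
```

```text
bench z 0.00033028549067644315
head ((587.2140502929688, -11.340118408203125), (119.9143295288086, 210.23361206054688), 76.62823486328125) 1999 0.12024179078025919
turret ((643.3684692382812, -20.35272216796875), (48.322235107421875, 57.14292526245117), 28.139949798583984) 203 0.14212188679784182
reader all ((567.7268676757812, -94.44471740722656), (300.684326171875, 240.5557403564453), 76.52999877929688) 5897 0.041730879130019036
plate ((610.3324584960938, -150.32101440429688), (79.9122085571289, 80.45413208007812), 76.56729125976562) 353 0.05215780873928646
bin rim ((0.0, 0.0), (0.0, 0.0), 0.0) 0 nan
feet ((517.3563842773438, 287.5942077636719), (145.653564453125, 35.5716667175293), 88.04180908203125) 145 0.0273452834605908
  return np.nanmean(a, axis, out=out, keepdims=keepdims)
```

View pics/readertop.png

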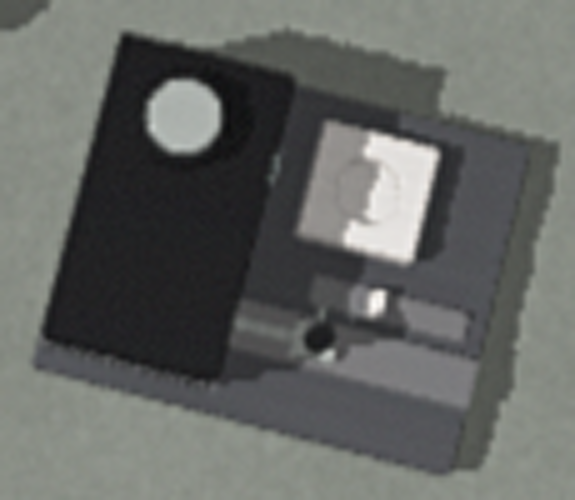

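View pics/bintop.png

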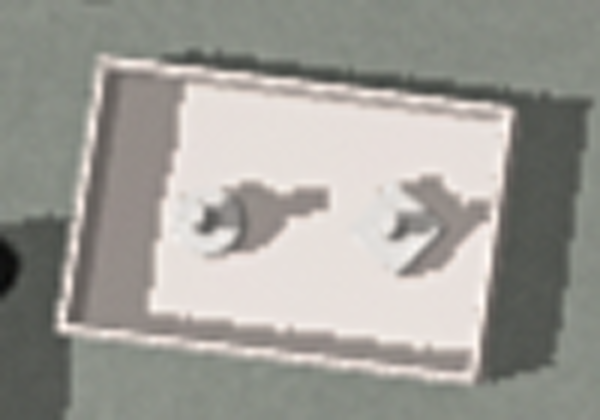

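The reader is at a yaw of about -13.4° and its sizes match. In the bin crop, the left holder at crop (210,222) is round. The right one at crop (400,225) is square, with a diamond foot and an angular shadow. Index block: crop (375,302). Knob: crop (320,337). Next I measure the holder, index and knob.

```bash
cat >> h.py <<'E'
C=np.array([.5677,-.0944]);YAW=np.radians(-13.43)
RX=np.array([np.cos(YAW),np.sin(YAW)]);RY=np.array([-RX[1],RX[0]])
def toR(p): d=np.asarray(p)[...,:2]-C; return np.stack([d@RX,d@RY],-1)
def toW(x,y): return C+x*RX+y*RY
E
python3 - <<'E'
from h import *
f=load("top0");P=cloud(f);z=P[...,2];v,u=np.indices(z.shape)
reg=(u>208)&(u<285)&(v>170)&(v<222)
for nm,ur in(("round",(u<247)),("square",(u>=247))):
    for lo,hi in((.058,.072),(.022,.032)):
        m=reg&ur&(z>lo)&(z<hi)&(abs(v-197)<15); q=P[m]; print(nm,lo,len(q),q.mean(0).round(4),q.min(0).round(4),q.max(0).round(4))
# foot mask rows
m=reg&(z>.015)&(z<.08)
n,l,s,c=cv2.connectedComponentsWithStats(m.astype(np.uint8)); print(s,c)
R=toR(P); sel=(z>.04)&(z<.05)&(abs(R[...,0]+.018)<.016)&(R[...,1]<.0)&(R[...,1]>-.14)
q=R[sel];print("index",len(q),q.min(0),q.max(0),np.median(z[sel]),(q.min(0)+q.max(0))/2)
sel=(z>.07)&(z<.1)&(abs(R[...,0]+.055)<.025)&(abs(R[...,1]+.035)<.025)
q=R[sel];print("knob",len(q),q.min(0),q.max(0),q.mean(0))
g=load("side0");Pg=cloud(g);zg=Pg[...,2]
a=(Pg[...,0]>.42)&(Pg[...,0]<.62)&(Pg[...,1]>.18)&(Pg[...,1]<.45)&(zg>.05)&(zg<.075)
n,l,s,c=cv2.connectedComponentsWithStats(a.astype(np.uint8))
for i in range(1,n):
    if s[i,4]>5: print("side stem",s[i],Pg[l==i].mean(0).round(4),Pg[l==i].min(0).round(4),Pg[l==i].max(0).round(4))
Rg=toR(Pg); sel=(zg>.116)&(zg<.125)&(abs(Rg[...,0])<.12)&(abs(Rg[...,1])<.16)
r=cv2.minAreaRect((Pg[sel][:,:2]*1000).astype(np.float32));print("side head",r)
E
```

```text
round 0.058 19 [0.5185 0.3446 0.0638] [0.5118 0.3376 0.058 ] [0.5256 0.3516 0.07  ]
round 0.022 87 [0.5207 0.357  0.0274] [0.4933 0.3249 0.0221] [0.5638 0.415  0.032 ]
square 0.058 18 [0.5173 0.237  0.0655] [0.5112 0.2298 0.0627] [0.525  0.2437 0.0682]
square 0.022 108 [0.5169 0.2328 0.0272] [0.4855 0.1716 0.0221] [0.5691 0.2629 0.032 ]
[[     0      0    640    400 255310]
 [   209    171     73     51    345]
 [   224    191     12     12    109]
 [   253    190     16     16    141]
 [   241    193      1      1      1]
 [   250    200      1      1      1]
 [   209    207      1      1      1]
 [   210    210      1      1      1]
 [   209    214     60      8     91]] [[319.70061494 199.51580823]
 [246.28695652 184.78550725]
 [229.41284404 196.20183486]
 [260.54609929 197.42553191]
 [241.         193.        ]
 [250.         200.        ]
 [209.         207.        ]
 [210.         210.        ]
 [237.51648352 217.96703297]]
index 23 [-0.03150688 -0.11069973] [-0.00939637 -0.02628935] 0.04453253329783939 [-0.02045163 -0.06849454]
knob 30 [-0.06443093 -0.04195511] [-0.04614814 -0.02474329] [-0.05556725 -0.033495  ]
side stem [274 229   6   8  44] [0.5139 0.24   0.06  ] [0.5074 0.2299 0.05  ] [0.5248 0.2463 0.0672]
side stem [247 251   7  10  55] [0.5149 0.3483 0.0601] [0.5086 0.3389 0.05  ] [0.5248 0.3542 0.0681]
side head ((584.6732177734375, -9.767807006835938), (123.14903259277344, 211.80824279785156), 76.17034149169922)
```

Call:
carry_out:
  motion:
    - [0,0,0,0,0,-1,50]
    - [0,0,0,0,0,-1,50]
    - [0,0,0,0,0,-1,50]
    - [0,0,0,0,0,-1,50]
    - [0,0,0,0,0,-1,50]
    - [0,0,0,0,0,-1,50]
    - [0,0,0,0,0,-1,50]
    - [0,0,0,0,0,-1,50]

```text
t: 0.9
position: [0.2469, -0.6009, 0.2557]
ee_rot: [[0.461, 0.887, -0.001], [0.887, -0.461, 0.001], [0.001, -0.001, -1.0]]
force: [-0.0, -0.0, 0.1]
opening: 0.0501
grasp_force: 0.0
```

Call:
carry_out:
  motion:
    - [0,0,0,0,0,-1,50]
    - [0,0,0,0,0,-1,50]
    - [0.5,0.5,0,0,0,-0.85,50]
    - [0.8,0.8,0,0,0,0,50]
    - [0.8,0.8,0,0,0,0,50]
    - [0.8,0.8,0,0,0,0,50]
    - [1,0.5,0,0,0,0,50]
    - [1,0,0,0,0,0,50]

```text
t: 1.7
position: [0.3839, -0.4814, 0.2555]
ee_rot: [[0.229, 0.973, 0.001], [0.973, -0.229, 0.001], [0.001, 0.001, -1.0]]
force: [-0.3, 0.7, -0.2]
opening: 0.0501
grasp_force: 0.0
```

Call:
carry_out:
  motion:
    - [1,0,0,0,0,0,50]
    - [1,0,0,0,0,0,50]
    - [1,0,0,0,0,0,50]
    - [1,0,0,0,0,0,50]
    - [1,0,0,0,0,0,50]
    - [1,0,0,0,0,0,50]
    - [1,0,0,0,0,0,50]
    - [1,0,0,0,0,0,50]

```text
t: 2.5
position: [0.4366, -0.2485, 0.256]
ee_rot: [[0.232, 0.973, -0.001], [0.973, -0.232, 0.0], [-0.0, -0.001, -1.0]]
force: [0.2, -0.1, 0.7]
opening: 0.0501
grasp_force: 0.0
```

Call:
carry_out:
  motion:
    - [1,0,0,0,0,0,50]
    - [1,0,0,0,0,0,50]
    - [1,0,0,0,0,0,50]
    - [1,0,0,0,0,0,50]
    - [1,0,0,0,0,0,50]
    - [1,0,0,0,0,0,50]
    - [1,0,0,0,0,0,50]
    - [1,0,0,0,0,0,50]

```text
t: 3.3
position: [0.4923, -0.0153, 0.256]
ee_rot: [[0.232, 0.973, -0.001], [0.973, -0.232, -0.0], [-0.0, -0.0, -1.0]]
force: [0.5, -0.1, -0.2]
opening: 0.0499
grasp_force: 0.0
```

Call:
carry_out:
  motion:
    - [1,-0.2,0,0,0,0,50]
    - [1,-0.25,0,0,0,0,50]
    - [1,-0.25,0,0,0,0,50]
    - [1,-0.25,0,0,0,0,50]
    - [1,-0.25,0,0,0,0,50]
    - [1,-0.25,0,0,0,0,50]
    - [1,-0.25,0,0,0,0,50]
    - [1,-0.25,0,0,0,0,50]

```text
t: 4.1
position: [0.4909, 0.2316, 0.2559]
ee_rot: [[0.232, 0.973, -0.001], [0.973, -0.232, -0.001], [-0.001, -0.0, -1.0]]
force: [0.0, 0.6, -0.3]
opening: 0.0499
grasp_force: 0.0
```

Call:
carry_out:
  motion:
    - [1,0,0,0,0,0,50]
    - [1,0,0,0,0,0,50]
    - [1,0,0.3,0,0,0,50]
    - [0.88,0,0.5,0,0,0,50]
    - [0,0,0.8,0,0,0,50]
    - [0,0,0.8,0,0,0,50]
    - [0,0,0.5,0,0,0,50]

```text
t: 4.8
position: [0.5173, 0.3431, 0.1667]
ee_rot: [[0.232, 0.973, -0.003], [0.973, -0.232, -0.002], [-0.003, -0.002, -1.0]]
force: [-0.6, -0.4, 0.4]
opening: 0.0499
grasp_force: 0.0
```

Call:
carry_out:
  motion:
    - [0.08,0,1,0,0,0,50]
    - [0,0,1,0,0,0,50]
    - [0,0,0.8,0,0,0,50]
    - [0,0,0.5,0,0,0,50]
    - [0,0,0.25,0,0,0,50]
    - [0,0,0,0,0,0,50]

```text
t: 5.4
position: [0.5186, 0.3459, 0.0622]
ee_rot: [[0.232, 0.973, -0.001], [0.973, -0.232, -0.001], [-0.001, -0.001, -1.0]]
force: [-1.3, -0.4, 1.3]
opening: 0.0504
grasp_force: 0.0
```

Run:
```python
from station import *
from h import *
for n,b in(("side",(215,200,110,110)),):
    f=cams.grab_frame(n); x,y,w,h=b
    cv2.imwrite("pics/pregrasp.png",cv2.resize(f["img"][y:y+h,x:x+w,::-1],None,fx=5,fy=5,interpolation=2))
o=get_obs();print(o["position"],o["force"])
```

```text
[0.51914433 0.34645182 0.06321593] [ 0.33289173  0.16802653 -0.63586358]
```

View pics/pregrasp.png

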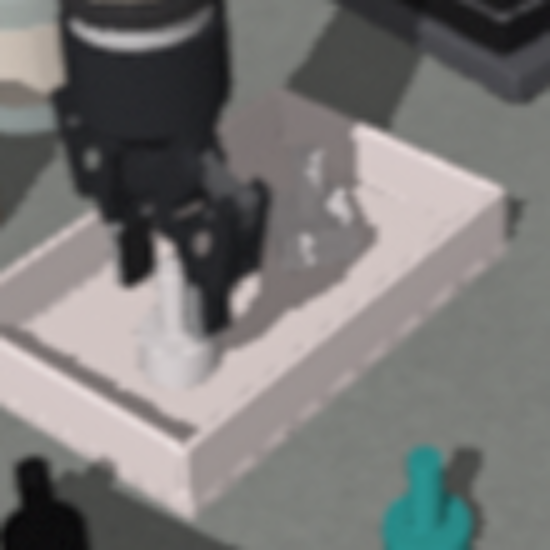

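The fingers straddle the stem at crop (175,280), over the round foot at crop (178,365), which is still standing upright. I'll close on it and lift.

Call:
carry_out:
  motion:
    - [0,0,0.1,0,0,0,10]
    - [0,0,0,0,0,0,10]
    - [0,0,0,0,0,0,10]
    - [0,0,0,0,0,0,10]
    - [0,0,0,0,0,0,10]
    - [0,0,0,0,0,0,10]
  squeeze: 60

```text
t: 6.05
position: [0.5191, 0.3465, 0.0605]
ee_rot: [[0.232, 0.973, 0.001], [0.973, -0.232, 0.0], [0.001, 0.001, -1.0]]
force: [-0.8, -0.5, 4.8]
opening: 0.0134
grasp_force: 58.5
```

Call:
carry_out:
  motion:
    - [0,0,-0.3,0,0,0,10]
    - [0,0,-0.7,0,0,0,10]
    - [0,0,-1,0,0,0,10]
    - [0,0,-1,0,0,0,10]
    - [0,0,-1,0,0,0,10]
    - [0,0,-1,0,0,0,10]
    - [0,0,-1,0,0,0,10]

```text
t: 6.75
position: [0.5183, 0.3458, 0.2408]
ee_rot: [[0.232, 0.973, -0.001], [0.973, -0.232, -0.001], [-0.001, -0.0, -1.0]]
force: [0.4, 1.3, -2.1]
opening: 0.0134
grasp_force: 58.5
```

Call:
carry_out:
  motion:
    - [-0.6,0.3,0,0,0,0,10]
    - [-0.9,0.45,0,0,0,0,10]
    - [-0.9,0.45,0,0,0,0,10]
    - [-0.9,0.45,0,0,0,0,10]
    - [-0.9,0.45,0,0,0,0,10]
    - [-0.9,0.45,0,0,0,0,10]
    - [-0.9,0.45,0,0,0,0,10]
    - [-0.9,0.45,0,0,0,0,10]

```text
t: 7.55
position: [0.5711, 0.1194, 0.2396]
ee_rot: [[0.232, 0.973, -0.001], [0.973, -0.232, -0.0], [-0.001, -0.001, -1.0]]
force: [0.2, 0.6, -1.3]
opening: 0.0133
grasp_force: 58.5
```

Call:
carry_out:
  motion:
    - [-0.9,0.45,0,0,0,0,10]
    - [-0.9,0.45,0,0,0,0,10]
    - [-0.9,0.45,0,0,0,0,10]
    - [-0.9,0.45,0,0,0,0,10]
    - [-0.9,0.45,0,0,0,0,10]
    - [-0.9,0.45,0,0,0,0,10]
    - [-0.9,0.45,0,0,0,0,10]
    - [-0.9,0.45,0,0,0,0,10]

```text
t: 8.35
position: [0.6261, -0.1155, 0.2396]
ee_rot: [[0.232, 0.973, -0.001], [0.973, -0.232, 0.0], [-0.0, -0.001, -1.0]]
force: [0.6, 0.0, -1.2]
opening: 0.0133
grasp_force: 58.5
```

Call:
carry_out:
  motion:
    - [-0.9,0,0,0,0,0,10]
    - [-0.4,0,0.6,0,0,0,10]
    - [-0.19,-0.22,0.8,0,0,0,10]
    - [0,0,0.5,0,0,0,10]
    - [0,0,0,0,0,0,10]

```text
t: 8.85
position: [0.6077, -0.1557, 0.1801]
ee_rot: [[0.232, 0.973, -0.005], [0.973, -0.232, 0.002], [0.0, -0.005, -1.0]]
force: [0.1, 0.2, -1.6]
opening: 0.0137
grasp_force: 58.6
```

Run:
```python
from station import *
from h import *
w=toW(.055,-.045)
for n in("side","top"):
    f=cams.grab_frame(n);np.savez(n+"1.npz",**f)
    u,v=proj(f,[*w,.08]).astype(int)
    cv2.imwrite(f"pics/pre_{n}.png",cv2.resize(f["img"][v-60:v+40,u-60:u+60,::-1],None,fx=6,fy=6,interpolation=2)); print(n,u-60,v-60)
    P=cloud(f)
o=get_obs();print(w,o["position"],o["force"],proj(f,o["position"]))
```

```text
side 260 97
top 314 111
[ 0.61074442 -0.15094359] [ 0.61018596 -0.15527847  0.1831425 ] [1.07413178 0.47986197 0.14702133] [380.51726118 166.01260593]
```

View pics/pre_side.png

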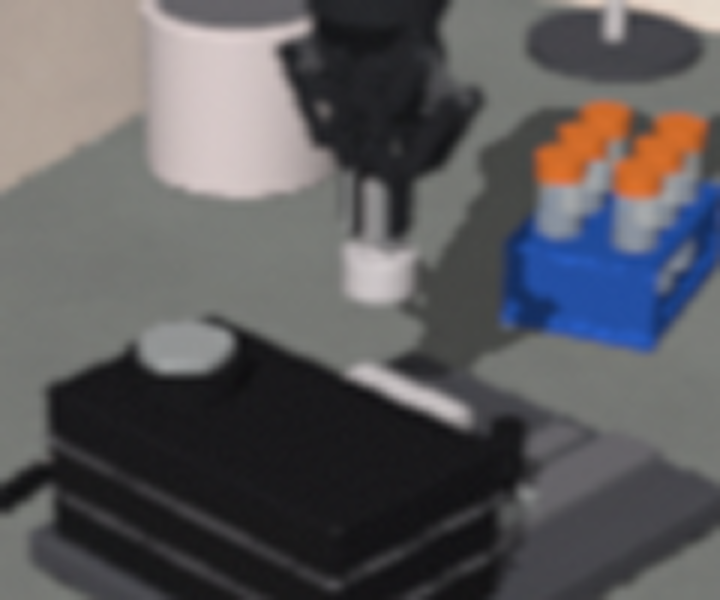

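The holder hangs upright, with its foot centred near crop (378,275) and nothing tilted. Next I measure its offset in the hand.

Run:
```python
from station import *
from h import *
def pred_mask(f,p,tcp2bot):
    a=np.linspace(0,2*np.pi,60);pts=[]
    for z in(0,.022):
        pts+= [proj(f,[p[0]+.02*np.cos(t),p[1]+.02*np.sin(t),p[2]-tcp2bot+z]) for t in a]
    pts=np.array(pts);return pts.min(0).round(1),pts.max(0).round(1)
o=get_obs();p=o["position"];print(p)
f=load("side1");im=cv2.cvtColor(f["img"],cv2.COLOR_RGB2HSV);P=cloud(f)
m=((im[...,2]>140)&(im[...,1]<60)&(P[...,2]>.1)&(np.hypot(P[...,0]-p[0],P[...,1]-p[1])<.05)).astype(np.uint8)
n,l,s,c=cv2.connectedComponentsWithStats(m);i=1+s[1:,4].argmax();print("side foot",s[i],c[i],"pred",pred_mask(f,p,.0555))
q=P[l==i];print("z range",q[:,2].min(),q[:,2].max(),q.mean(0))
for r in range(s[i,1],s[i,1]+s[i,3]):
    xs=np.where(l[r]==i)[0];print(r,xs.min(),xs.max(),f["img"][r,xs.min()-2:xs.min()+3].mean(-1).round(),f["img"][r,xs.max()-2:xs.max()+3].mean(-1).round())
# index in top0
f=load("top0");P=cloud(f);R=toR(P)*1000;z=P[...,2]*1000
g=f["img"].mean(-1)
for v in range(190,206): print(v,' '.join(f"{g[v,u]:3.0f}/{z[v,u]:2.0f}" for u in range(358,384)))
for u in(370,375,380): print(u,R[195,u].round(1))
```

```text
[ 0.61018596 -0.15527847  0.1831425 ]
side foot [318 137  11  11  93] [322.48387097 141.98924731] pred (array([315.7, 134.9]), array([328.1, 146.3]))
z range 0.12356755910101642 0.15297459720304055 [ 0.60156877 -0.14458527  0.13990043]
137 319 321 [138. 147. 144. 141. 144.] [144. 141. 144. 137. 125.]
138 318 328 [130. 155. 175. 176. 171.] [129. 134. 139. 134. 122.]
139 318 328 [130. 157. 182. 186. 185.] [171. 172. 160. 136. 119.]
140 318 328 [127. 153. 180. 192. 193.] [184. 173. 150. 113. 100.]
141 318 327 [125. 149. 176. 192. 199.] [194. 181. 163. 134.  97.]
142 318 327 [125. 147. 173. 188. 196.] [187. 175. 158. 129.  93.]
143 318 327 [125. 148. 174. 188. 195.] [183. 171. 155. 127.  91.]
144 318 327 [126. 149. 175. 188. 195.] [182. 171. 153. 125.  90.]
145 318 327 [124. 147. 170. 186. 196.] [181. 168. 148. 118.  90.]
146 319 326 [132. 151. 170. 183. 190.] [181. 170. 154. 128.  99.]
147 322 324 [145. 154. 158. 157. 152.] [158. 157. 152. 139. 115.]
190  53/31  53/36  53/32  51/31  58/31  72/33  71/32  68/35  65/36  56/27  54/29  52/29  51/30  57/31  77/26  85/29  84/32  83/32  82/30  
[... 2189 characters left out ...]
 79/39  78/32  76/33  77/34  77/38  72/38  69/32  69/33  65/30  63/29  83/29  82/30  81/32
203  98/45 112/43  95/45  35/83  29/92  31/86  29/92  30/88  51/93  82/46  80/36  79/35  82/36  80/35  80/37  80/33  91/32 114/38 116/32 115/34 116/38 114/37 107/34  97/31  84/28  77/28
204 101/48 112/45 107/48  58/61  31/82  28/96  36/94  65/86  90/53  82/37  77/36  89/28 116/38 116/33 116/41 114/38 118/35 127/38 127/33 125/37 126/35 127/31 126/33 122/35 116/37 114/38
205 107/43 109/43 111/47  93/48  70/43  61/65 101/68 166/47 167/43  87/33  74/36  95/35 127/31 126/38 126/35 126/36 126/36 126/36 126/35 126/37 124/33 125/35 125/31 125/35 126/34 126/35
370 [-21. -54.]
375 [-18.7 -69.1]
380 [-12.4 -87.3]
```

The side view agrees with the predicted pose to about 1 px. I'll correct tool x by +4.6 mm and descend.

Call:
carry_out:
  motion:
    - [0.15,0,0.5,0,0,0,10]
    - [0,0,0.8,0,0,0,10]
    - [0,0,0.6,0,0,0,10]
    - [0,0,0.3,0,0,0,10]
    - [0,0,0,0,0,0,10]
    - [0,0,0,0,0,0,10]

```text
t: 9.55
position: [0.6115, -0.1516, 0.1175]
ee_rot: [[0.232, 0.973, 0.001], [0.973, -0.232, -0.0], [0.0, 0.001, -1.0]]
force: [-0.3, 0.4, -2.3]
opening: 0.0132
grasp_force: 58.7
```

Call:
carry_out:
  motion:
    - [0,0,0.1,0,0,0,10]
    - [0,0,0.1,0,0,0,10]
    - [0,0,0.1,0,0,0,10]
    - [0,0,0.1,0,0,0,10]
    - [0,0,0,0,0,0,10]

```text
t: 10.05
position: [0.6103, -0.1519, 0.1043]
ee_rot: [[0.232, 0.973, -0.001], [0.973, -0.232, 0.0], [-0.0, -0.001, -1.0]]
force: [0.0, 0.2, -1.3]
opening: 0.0137
grasp_force: 58.7
```

Call:
carry_out:
  motion:
    - [0.03,0,0.1,0,0,0,10]
    - [0,0,0.1,0,0,0,10]
    - [0,0,0.1,0,0,0,10]
    - [0,0,0,0,0,0,10]

```text
t: 10.45
position: [0.6105, -0.151, 0.0952]
ee_rot: [[0.232, 0.973, -0.001], [0.973, -0.232, 0.0], [-0.0, -0.001, -1.0]]
force: [-0.7, -0.3, -1.3]
opening: 0.0135
grasp_force: 58.7
```

Call:
carry_out:
  motion:
    - [0,0,0.05,0,0,0,10]
    - [0,0,0.05,0,0,0,10]
    - [0,0,0,0,0,0,10]

```text
t: 10.75
position: [0.611, -0.1511, 0.0935]
ee_rot: [[0.232, 0.973, 0.0], [0.973, -0.232, -0.0], [-0.0, 0.0, -1.0]]
force: [-1.9, -0.9, 3.0]
opening: 0.0134
grasp_force: 59.0
```

Contact came at exactly the predicted floor height, so I'll release and go straight up.

Call:
carry_out:
  motion:
    - [0,0,0,0,0,0,45]
    - [0,0,0,0,0,0,45]
    - [0,0,0,0,0,0,45]
    - [0,0,0,0,0,0,45]
    - [0,0,-0.5,0,0,0,45]
    - [0,0,-1,0,0,0,45]
    - [0,0,-1,0,0,0,45]
    - [0,0,-1,0,0,0,45]

```text
t: 11.55
position: [0.611, -0.1509, 0.2001]
ee_rot: [[0.232, 0.973, 0.001], [0.973, -0.232, -0.0], [0.0, 0.001, -1.0]]
force: [0.4, -0.2, -0.2]
opening: 0.0454
grasp_force: 0.0
```

Call:
carry_out:
  motion:
    - [0,-0.5,0,0,0,1,45]
    - [0,-0.8,0,0,0,1,45]
    - [0,0,0,0,0,1,45]
    - [0,0,0,0,0,1,45]
    - [0,0,0,0,0,1,45]
    - [0,0,0,0,0,1,45]
    - [0,0,0,0,0,1,45]
    - [0,0,0,0,0,1,45]

```text
t: 12.35
position: [0.5738, -0.1398, 0.1991]
ee_rot: [[0.805, 0.593, 0.001], [0.593, -0.805, -0.0], [0.001, 0.001, -1.0]]
force: [-0.3, -0.6, 0.6]
opening: 0.045
grasp_force: 0.0
```

Call:
carry_out:
  motion:
    - [0,0,0,0,0,1,45]
    - [0,0,0,0,0,1,45]
    - [0,0,0,0,0,1,45]
    - [0,0,0,0,0,1,45]
    - [0,0,0,0,0,1,45]
    - [0,0,0,0,0,1,45]
    - [0,0,0,0,0,1,45]
    - [0,0,0,0,0,1,45]

```text
t: 13.15
position: [0.5738, -0.1397, 0.1991]
ee_rot: [[0.998, -0.063, 0.001], [-0.063, -0.998, -0.0], [0.001, 0.0, -1.0]]
force: [-0.2, 0.1, -0.8]
opening: 0.0449
grasp_force: 0.0
```

Call:
carry_out:
  motion:
    - [0,0,0,0,0,1,45]
    - [0,0,0,0,0,1,45]
    - [0,0,0,0,0,0,45]

```text
t: 13.45
position: [0.5739, -0.1397, 0.199]
ee_rot: [[0.973, -0.231, 0.002], [-0.231, -0.973, -0.0], [0.002, -0.0, -1.0]]
force: [0.0, -0.5, 0.2]
opening: 0.0452
grasp_force: 0.0
```

Run:
```python
from station import *
from h import *
o=get_obs();p=o["position"];k=toW(-.055,-.035)
print(o["t"],p,o["ee_rot"].round(3),"knob",k,"tool delta",(np.array([*k,.083])-p)@o["ee_rot"]/.03)
f=cams.grab_frame("top");np.savez("top2.npz",**f);P=cloud(f);z=P[...,2];R=toR(P)
m=(z>.088)&(z<.106)&(np.hypot(R[...,0]-.055,R[...,1]+.045)<.02);print("stem top",m.sum(),P[m].mean(0) if m.any() else None)
a=cv2.resize(f["img"][140:230,330:420,::-1],None,fx=6,fy=6,interpolation=2)
g=cams.grab_frame("side");u,v=proj(g,[*toW(.055,-.045),.08]).astype(int)
b=cv2.resize(g["img"][v-50:v+40,u-20:u+20,::-1],None,fx=6,fy=6,interpolation=2)
cv2.imwrite("pics/seat.png",np.hstack([a,b]))
```

```text
13.45 [ 0.57388606 -0.13973564  0.19898891] [[ 0.973 -0.231  0.002]
 [-0.231 -0.973 -0.   ]
 [ 0.002 -0.    -1.   ]] knob [ 0.50607501 -0.11566876] tool delta [-2.39060248 -0.25725818  3.86263225]
stem top 0 None
```

View pics/seat.png

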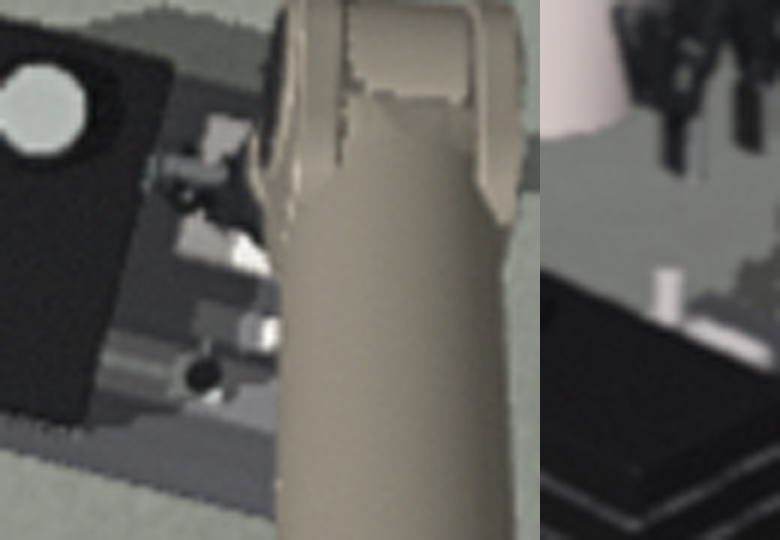

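The side crop shows the stem standing upright in the plate at (668,290), released. The index block is visible in the first top image, so I'll compute its y there, with the fin and knob as checks.

Run:
```python
from h import *
f=load("top0");g=f["img"].mean(-1)
def W(x,y,z): return proj(f,[*toW(x/1e3,y/1e3),z/1e3])
print("fin tip pred",W(-29,-35,40),W(-40,-35,40),"knob top pred",W(-55,-35,89))
k=(g[196:208,357:370]<45)
# knob: dark pixels at top
v,u=np.where(k);print("knob dark centroid",u.mean()+357,v.mean()+196)
# index: sub-pixel edges per row, background dims on each side
cs=[]
for r in range(193,198):
    row=g[r];hi=row[374:377].max();L=row[371:373].mean();Rr=row[378]
    cl=(row[373]-L)/(hi-L)
    if r==197: pass
    wl=np.clip((row[372:376]-L)/(hi-L),0,1).sum();wr=np.clip((row[376:379]-Rr)/(hi-Rr),0,1).sum()
    el=375.5-wl;er=375.5+wr;
    a=toR(ray(f,el,r,.046))*1e3;b=toR(ray(f,er,r,.046))*1e3
    print(r,el.round(2),er.round(2),a.round(1),b.round(1),((a+b)/2).round(1))
for y in(-65,-70,-75):print(y,[W(x,yy,46).round(1).tolist() for x,yy in((-27,y+5),(-9,y+5),(-9,y-5),(-27,y-5))], "face bottom",W(-18,y+5,34).round(1))
fs=load("side0");print("side idx",[proj(fs,[*toW(-.018,y),.046]).round(1) for y in(-.065,-.07,-.075)],"knob",proj(fs,[*toW(-.055,-.035),.077]))
```

```text
fin tip pred [364.40539961 195.5825664 ] [363.62161041 198.65115433] knob top pred [364.08883616 201.6042119 ]
knob dark centroid 363.5 202.0
193 373.89 376.8 [-12.7 -63.9] [-10.1 -73.6] [-11.4 -68.7]
194 373.37 376.65 [-16.5 -63. ] [-13.6 -73.9] [-15.1 -68.5]
195 373.19 376.56 [-20.  -63.2] [-17.1 -74.5] [-18.6 -68.9]
196 373.23 376.33 [-23.4 -64.2] [-20.6 -74.5] [-22.  -69.4]
197 373.4 375.97 [-26.6 -65.6] [-24.3 -74.2] [-25.4 -69.9]
-65 [[371.8, 196.7], [373.1, 191.7], [375.9, 192.4], [374.6, 197.4]] face bottom [372.  194.6]
-70 [[373.2, 197.1], [374.5, 192.0], [377.3, 192.8], [376.0, 197.8]] face bottom [373.4 194.9]
-75 [[374.6, 197.4], [375.9, 192.4], [378.7, 193.2], [377.4, 198.2]] face bottom [374.8 195.3]
side idx [array([341.2, 171.6]), array([342.2, 171.1]), array([343.2, 170.6])] knob [343.96704466 170.23816648]
```

Index y is about -69.2 mm in the reader frame, so the pull is 34 mm. Now I'll move over the knob and down.

Call:
carry_out:
  motion:
    - [-0.79,-0.25,0,0,0,0,45]
    - [-0.8,0,0,0,0,0,45]
    - [-0.8,0,0,0,0,0,45]
    - [0,0,0.8,0,0,0,45]
    - [0,0,0.8,0,0,0,45]
    - [0,0,0.6,0,0,0,45]
    - [0,0,0,0,0,0,45]

```text
t: 14.25
position: [0.5036, -0.1157, 0.1299]
ee_rot: [[0.973, -0.231, -0.005], [-0.231, -0.973, 0.001], [-0.005, 0.0, -1.0]]
force: [-0.3, -0.4, 0.4]
opening: 0.0452
grasp_force: 0.0
```

Call:
carry_out:
  motion:
    - [0,0,0.6,0,0,0,45]
    - [0,0,0.6,0,0,0,45]
    - [0,0,0.4,0,0,0,45]
    - [0,0,0,0,0,0,45]
    - [0,0,0,0,0,0,45]

```text
t: 14.75
position: [0.5061, -0.1161, 0.0845]
ee_rot: [[0.973, -0.232, 0.001], [-0.232, -0.973, -0.0], [0.001, -0.0, -1.0]]
force: [0.1, 0.1, 0.4]
opening: 0.0449
grasp_force: 0.0
```

Run:
```python
from station import *
from h import *
o=get_obs();p=o["position"];print(p,toR(p)*1e3,o["force"])
g=cams.grab_frame("side")
cv2.imwrite("pics/preknob.png",cv2.resize(g["img"][115:215,285:405,::-1],None,fx=6,fy=6,interpolation=2))
```

```text
[ 0.50609762 -0.11609327  0.08450026] [-54.87940284 -35.40765533] [0.05621104 0.13949965 0.37719627]
```

View pics/preknob.png

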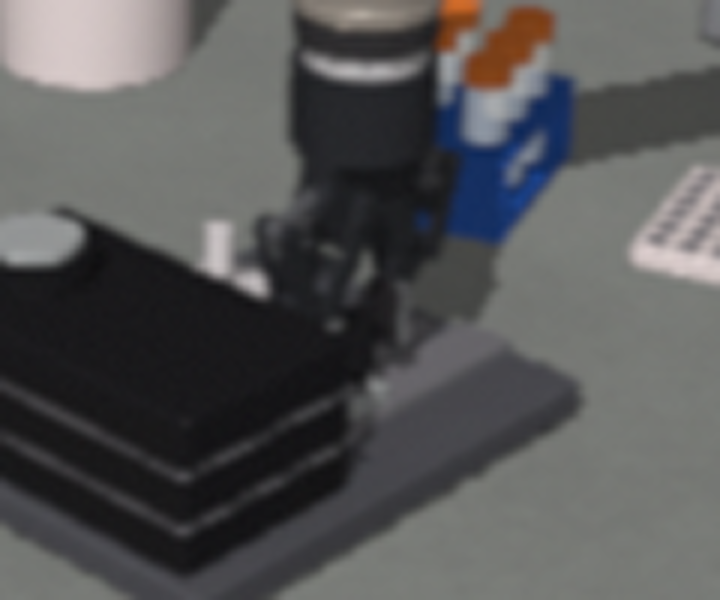

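The fingers stand either side of the knob at crop (370,310), and the stem is upright in the well at crop (217,250). Now I'll close.

Call:
carry_out:
  motion:
    - [0,0,0,0,0,0,12]
    - [0,0,0,0,0,0,12]
    - [0,0,0,0,0,0,12]
    - [0,0,0,0,0,0,12]
    - [0,0,0,0,0,0,12]
    - [0,0,0,0,0,0,12]
  squeeze: 80

```text
t: 15.4
position: [0.506, -0.1166, 0.0849]
ee_rot: [[0.973, -0.232, 0.001], [-0.232, -0.973, -0.001], [0.001, 0.001, -1.0]]
force: [-1.4, -1.2, 6.1]
opening: 0.0178
grasp_force: 78.1
```

Call:
carry_out:
  motion:
    - [0,0.1,0,0,0,0,12]
    - [0,0.2,0,0,0,0,12]
    - [0,0.2,0,0,0,0,12]
    - [0,0.2,0,0,0,0,12]
    - [0,0.2,0,0,0,0,12]
    - [0,0.1,0,0,0,0,12]
    - [0,0,0,0,0,0,12]
    - [0,0,0,0,0,0,12]

```text
t: 16.2
position: [0.5001, -0.1415, 0.0849]
ee_rot: [[0.973, -0.23, 0.003], [-0.23, -0.973, 0.004], [0.002, -0.004, -1.0]]
force: [0.2, 7.9, 6.3]
opening: 0.0174
grasp_force: 78.3
```

Run:
```python
from station import *
from h import *
for i in range(2):
    f=cams.grab_frame("top");g=cams.grab_frame("side")
np.savez("top3.npz",**f);np.savez("side3.npz",**g)
o=get_obs();p=o["position"];print(o["t"],p,toR(p)*1e3,o["force"],o["force"][:2]@RY,o["opening"],o["grasp_force"])
a=cv2.resize(f["img"][180:215,340:395,::-1],None,fx=10,fy=10,interpolation=2)
b=cv2.resize(g["img"][145:190,320:375,::-1],None,fx=8,fy=8,interpolation=2)
b=cv2.resize(b,(330,350)); a=cv2.resize(a,(460,350))
cv2.imwrite("pics/pull.png",np.hstack([a,b]))
```

```text
16.4 [ 0.50019362 -0.14134209  0.08494594] [-54.7577392  -61.33727381] [0.20006669 7.60687825 6.18443687] 7.445330546769614 0.017840211465602503 78.33030760288239
```

View pics/pull.png

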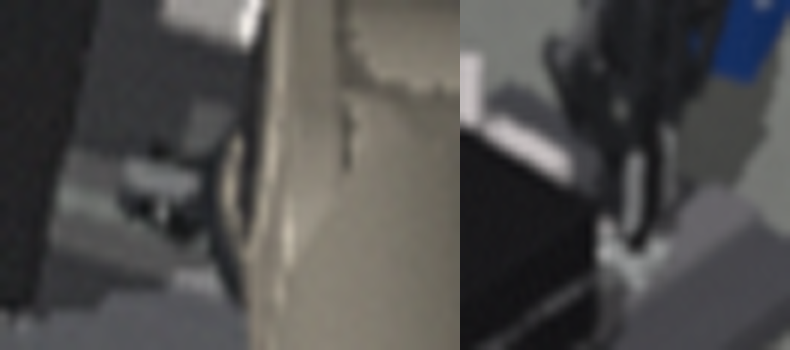

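The arm hides the index from the top camera. In the side view the carriage at (635,250) has moved out with the fingers, and the spring force of 7.4 N fits a 26 mm pull. I'll complete the pull.

Call:
carry_out:
  motion:
    - [0,0.1,0,0,0,0,12]
    - [0,0.13,0,0,0,0,12]
    - [0,0.07,0,0,0,0,12]
    - [0,0,0,0,0,0,12]
    - [0,0,0,0,0,0,12]
    - [0,0,0,0,0,0,12]

```text
t: 17.0
position: [0.4982, -0.1496, 0.0849]
ee_rot: [[0.973, -0.23, 0.003], [-0.23, -0.973, 0.005], [0.002, -0.005, -1.0]]
force: [0.6, 9.1, 6.0]
opening: 0.0175
grasp_force: 78.4
```

Run:
```python
from station import *
from h import *
g=cams.grab_frame("side");np.savez("side4.npz",**g)
o=get_obs();p=o["position"];print(o["t"],p,toR(p)*1e3,o["force"],o["force"][:2]@RY,o["opening"],o["grasp_force"])
g0=load("side0")
for y in(-35,-69.2): print(y,"carriage +-",[proj(g,[*toW(x/1e3,(y+d)/1e3),.045]).round(1).tolist() for x,d in((-67,15),(-67,-15),(-43,-15))],"knob base",proj(g,[*toW(-.055,y/1e3),.05]).round(1),"idx",proj(g,[*toW(-.018,-.0692),.046]).round(1),"fin",proj(g,[*toW(-.029,y/1e3),.04]).round(1))
a=cv2.resize(g0["img"][155:200,320:370,::-1],None,fx=8,fy=8,interpolation=2)
b=cv2.resize(g["img"][155:200,320:370,::-1],None,fx=8,fy=8,interpolation=2)
cv2.imwrite("pics/final.png",np.hstack([a[:,:],b[:,:]]))
```

```text
17.05 [ 0.49819985 -0.1495575   0.08489749] [-54.78889935 -69.79109674] [1.14673037 7.93260727 5.00423222] 7.982021782854122 0.017493196570767294 78.37182640680112
-35 carriage +- [[343.4, 182.1], [349.6, 178.7], [343.9, 176.1]] knob base [343.7 177.7] idx [342.1 171.2] fin [337.5 177.6]
-69.2 carriage +- [[350.5, 178.2], [356.5, 174.9], [350.8, 172.4]] knob base [350.7 173.9] idx [342.1 171.2] fin [344.5 173.9]
```

View pics/final.png

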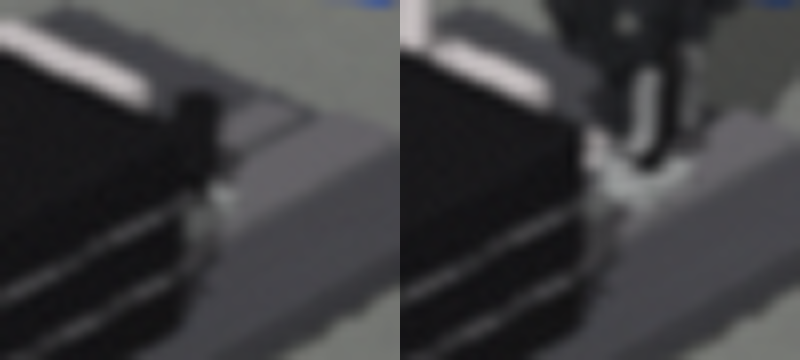

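The side view shows the carriage's outer corner at u ≈ 356.5, as predicted for y = -69.2, with the index block beside it at crop (592,145). I'll nudge about 0.4 mm more to match the 34.2 mm travel, then hand in.

Call:
carry_out:
  motion:
    - [0,0.015,0,0,0,0,12]
    - [0,0,0,0,0,0,12]
    - [0,0,0,0,0,0,12]
    - [0,0,0,0,0,0,12]

```text
t: 17.45
position: [0.4982, -0.1498, 0.0849]
ee_rot: [[0.973, -0.229, 0.003], [-0.229, -0.973, 0.005], [0.002, -0.005, -1.0]]
force: [1.0, 9.4, 6.0]
opening: 0.0176
grasp_force: 78.4
```

Run:
```python
from station import *
from h import *
o=get_obs();print(o["t"],toR(o["position"])*1e3,o["force"][:2]@RY,o["grasp_force"])
if abs(toR(o["position"])[1]+.0702)<.0008: print(order.job_done())
```

```text
17.45 [-54.75132215 -70.03279028] 9.366063068299129 78.38166277622804
the job is handed in; nothing more can be done
None
```

I seated the round holder in the well and handed the job in with the gripper still holding the shutter about 34 mm out, at the index by my measurement; the arm blocked a direct top view of the pointer beside the mark, so that alignment comes from arm travel, spring force and the side view.

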